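# Spin the idli stand's wing nut down snug

### The arm

A 6-joint arm with a two-finger parallel gripper is mounted at the origin on the work surface. World frame = base frame: x ahead of the robot, y to its left, z up, the work surface at z = 0. Lengths are in m, angles in degrees, forces in N, time in s.
With the tool pointing down it reaches from about 0.3 to 0.875 m from the base axis. Payload 6.4 kg.
Tool frame: the origin (TCP) lies between the finger pads; the fingertips stand 8 mm ahead of it and the grasp point (between the pads) lies 11 mm behind it (bot.tcp_to_tips is the distance from the TCP to the fingertips, in m); z points along the fingers, y is the line along which they close (so a half turn about z gives the same grasp; the last joint's range is limited). The gripper opens to 85 mm and grips with 20 to 120 N. Pads are 22 mm wide; open, the fingers measure 114 mm over their backs; the gripper's body (76 mm by 85 mm) begins 54 mm behind the grasp point. The pads swing forward as they close: fully open they stand 13 mm farther back than shut.
Start: joints at [60.946, 10.359, 92.074, -0, 77.567, -11.82], TCP at [0.17, 0.549, 0.239] pointing down, gripper open.
Joint ranges: [-171.53, 171.53], [-51.25, 118.39], [17.06, 147.69], [-65.23, 245.23], [0, 150.52], [-178.68, 178.68]. Speed limits (degrees/s): [147.25, 147.25, 172.46, 180, 180, 180].

### API

Orientations are given as [roll, pitch, yaw] about the fixed x, y, z axes, in that order (R = Rz(yaw) Ry(pitch) Rx(roll)).
In Python, from plant import bot, viewer gives the robot as it stands.
- The arm moves only by the tool carry_out, never from a script. Its argument "moves" is a list of rows, each an object with "linear": the shift along the tool's x, y, z in m, a list of three; "twist": the turn about the tool's z in degrees. In form: [{"linear": [x, y, z], "twist": twist}, ...]. A call has 1 to 20 rows; each row shifts and turns the commanded pose from where the row before left it, along the tool's axes as they then stand; what a row does not reach is not made up. A row lasts 1/8 s, in which the tool goes at most 62.5 mm and 10.7 degrees, less where a joint would pass 70% of its speed; a pose out of reach is approached as far as the arm can. A call with a gripper value outside its range is refused whole. "gripper" is the closure, from -1 (fully open) to 1 (shut), set as the call begins (left out, the last holds). The fingers move at their own pace and stop on an object; "force" is the grip in N (left out, the last holds). Time passes only in rows, so rows that do not move let the fingers close. It gives the time, the measured TCP pose, the force, the opening and the grip force at its end, in the units of the state.
- bot.observe(): the state, without advancing time (a new reading comes with each control period).
- viewer.snapshot(name): name is "scene" or "top"; returns the picture (420x560x3 uint8, red, green, blue); there is no depth.
- viewer.camera_info(name): a dict with "camera_matrix" (3x3 intrinsics, pixels), "k1" (the pictures are not rectified: a ray, as slopes to the right and down, at radius r is drawn at 1 + k1 r^2 times it, then the intrinsics apply), "rvec" (rotation vector, rad) and "tvec" (3), from world to camera coordinates, as OpenCV has them. Camera axes: x right, y down, z forward; pixel columns grow to the right and rows downward; lengths in m; the calibration is good to about 2 mm. A picture is of the moment at which its call begins. camera_info takes no time and is no camera call.
- bot.close_job(): hands the job in; it is judged then, once.
The state is a dict: "t": time; "joints": joint angles; "joint_velocities": joint speeds; "tau": joint torques, N m; "tool_pos": TCP position; "orientation": TCP orientation; "wrist_force": force on the tool from outside, world axes, zero at the start; "wrist_torque": the same for the moment, N m; "grip_width": opening from 0.0 (shut) to 1.0 (fully open); "gripper_force": force on a finger pad.
Only numpy, scipy, OpenCV 4.12 (cv2) and the standard library are available. Lean on these libraries where they do the work, as an engineer would, in place of code of your own. Each camera call takes 0.05 s, during which the arm holds its last target. There are 200 camera calls.

### The job

The plates of the idli stand are stacked on their rod, but the wing nut on top is still loose: stroke its wings round and round with a fingertip, clockwise as seen from above, until the nut has run down the thread and stops snug on the top plate. Push the wings sideways, gently; never pinch the nut, and do not lift, tip or shove the stand. Leave the things around it alone.

Things in the scene. Friction and masses are not known exactly. Their poses are not given: they have to be found in the camera images.
- idli_stand: Loose steel idli stand, 1 kg, 182 mm across: foot ring, upright rod 10 mm thick, three clover-shaped plates of four 76 mm cups, all rigid. Origin on the rod's axis at the underside, z up. Top plate's upper face at 124 mm, nothing above it but nut and rod; rod's end at 170 mm. It rocks or slides if pushed sideways at the nut with over about 5 N.
- nut_wings (a point): On the rod's axis at mid-height of the dull brass wing nut's wings, 16.5 mm above its underside; x points along one wing, the other is opposite, z up. Two flat upright wings, each reaching 30 mm from the axis, 4.5 mm thick, 7 to 26 mm above the underside; hub 23 mm across, 14 mm high. Rod ends 15 to 20 mm above the wings. Turns freely (about 0.3 N at the wings), stays where left.
- wing_nut (a joint): How far the wing nut is still backed off, rad. 0 = stopped snug on the top plate (hard stop). Clockwise from above lowers the value and the nut, 2 mm per full turn. It starts between 7 and 11. At 0 the wings lie along the stand's x axis.
- dabba: Bystander: loose closed round steel canister with a pressed lid, 113 mm across, 112 mm high; origin at the centre of its underside.
- oil_bottle: Bystander: loose green glass bottle with a twist cap, 68 mm across, 210 mm high; origin at the centre of its underside.
- mortar: Bystander: loose small wooden mortar, 100 mm across, 85 mm high, with its pestle leaning in it (to 134 mm high); origin at the centre of its underside.
- tilt_bin: Bystander: loose green plastic tilt-out storage bin, 120 x 160 mm, 135 mm high, its scoop standing a little open towards its -x; origin at the centre of its underside.

How it is judged:
By the outcome, as a careful person would: the job done as asked, in the order asked, and still so for the second after the job is handed in, with the robot touching nothing.
It also fails if it takes over 72 s, if anything falls off the work surface, if the arm or the gripper's body presses on something with over 40 N, if the wrist force passes 120 N, or if a joint passes its speed limit or range.

## Working session

There is one attempt and no reset: what is moved stays moved. The work goes in short steps, Python scripts to look and compute and a tool call to move; the robot and the scene stay as the last step left them, time stands still between calls to the robot, and variables do not carry over. Pictures are saved under pics/ and viewed, at most 10 in all, crops included, and the job is handed in when it is done.

Besides the shell and the picture viewer there is one more tool, called after "Emit:" by a JSON object that holds its "method" and its "body". carry_out: Moves the arm, as the interface text tells. Its arguments: {"type":"object","properties":{"moves":{"type":"array","items":{"type":"object","properties":{"linear":{"type":"array","items":{"type":"number"}},"twist":{"type":"number"}}}},"gripper":{"type":"number"},"force":{"type":"number"}},"required":["moves"]}

```bash
mkdir -p pics; python3 - <<'E'
from plant import bot, viewer
import cv2
for n in("scene","top"):
    cv2.imwrite(f"pics/{n}0.png",cv2.cvtColor(viewer.snapshot(n),cv2.COLOR_RGB2BGR)); print(viewer.camera_info(n))
print(bot.observe(),bot.tcp_to_tips)
E
```

```text
{'camera_matrix': array([[460.87155303,   0.        , 276.83532229],
       [  0.        , 460.87155303, 204.12734246],
       [  0.        ,   0.        ,   1.        ]]), 'k1': -0.005475224520440336, 'rvec': array([ 2.513018  ,  0.73990776, -0.21404221]), 'tvec': array([-0.4457625 , -0.21662796,  1.18999848])}
{'camera_matrix': array([[418.44464783,   0.        , 279.77361352],
       [  0.        , 418.44464783, 210.94512827],
       [  0.        ,   0.        ,   1.        ]]), 'k1': -0.008139288787190592, 'rvec': array([ 2.12301657, -2.14424993,  0.21439431]), 'tvec': array([0.00256582, 0.55785388, 0.85728755])}
{'t': 0.1, 'joints': array([ 6.09451658e+01,  1.03991419e+01,  9.21251268e+01, -1.07357994e-03,
        7.75662155e+01, -1.18189197e+01]), 'joint_velocities': array([ 0.03903408, -0.14251443, -0.12529566, -0.03066872,  0.06175014,
        0.00971073]), 'tau': array([ 1.05697927e-03, -4.45879126e+01, -3.52240634e+01, -2.60057577e-04,
        4.18346026e-03, -3.66619929e-06]), 'tool_pos': array([0.17011925, 0.54876332, 0.2384662 ]), 'orientation': array([-1.79911220e+02, -1.75070653e-02,  1.62764304e+02]), 'wrist_force': array([ 0.11096127, -0.19190682, -0.02125355]), 'wrist_torque': array([-0.0402956 ,  0.02763596, -0.00402251]), 'gripper_force': 0.0, 'grip_width': 1.0001482909793598} 0.008
```

View pics/scene0.png

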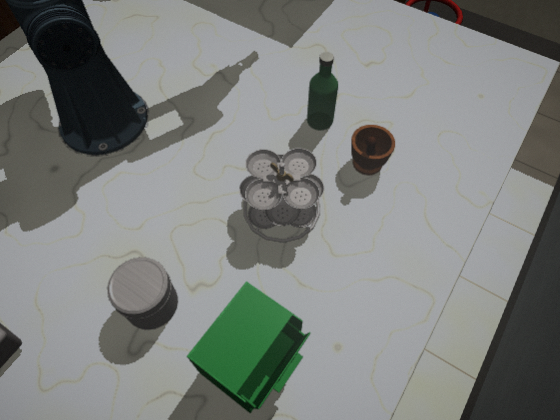

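View pics/top0.png

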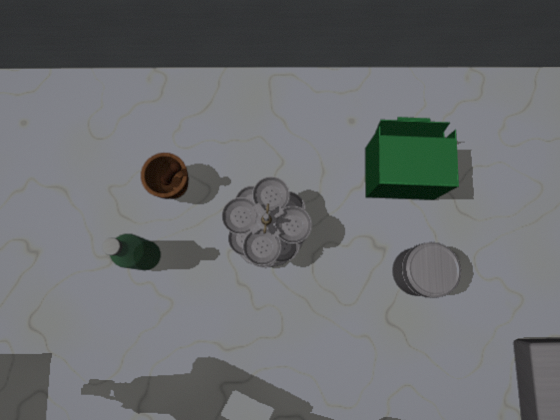

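The stand sits at about (267,218) in the top view and (283,180) in the scene view. The bystanders are well clear of it. Next I'll zoom in on the nut.

```bash
cat > h.py <<'E'
import numpy as np, cv2
from plant import bot, viewer
def cam(n):
    c=viewer.camera_info(n); return c["camera_matrix"],c["k1"],cv2.Rodrigues(c["rvec"])[0],c["tvec"]
def proj(n,P):
    K,k,R,t=cam(n); return cv2.projectPoints(np.atleast_2d(P).astype(float),cv2.Rodrigues(R)[0],t,K,np.array([k,0,0,0]))[0][:,0]
def at_z(n,uv,z):
    K,k,R,t=cam(n); s=cv2.undistortPoints(np.array(uv,float).reshape(-1,1,2),K,np.array([k,0,0,0]))[:,0]
    d=np.c_[s,np.ones(len(s))]@R; o=-R.T@t
    return o+d*((z-o[2])/d[:,2])[:,None]
def crop(n,u,v,w,h,f,name):
    im=cv2.cvtColor(viewer.snapshot(n),cv2.COLOR_RGB2BGR)[v:v+h,u:u+w]
    im=cv2.resize(im,None,fx=f,fy=f,interpolation=cv2.INTER_CUBIC)
    return im
E
python3 - <<'E'
from h import *
a=crop("top",217,168,100,100,4,""); b=crop("scene",233,140,100,100,4,"")
cv2.imwrite("pics/z1.png",cv2.convertScaleAbs(np.hstack([a,b]),alpha=1.5))
print(at_z("top",[[267,218]],.17),at_z("scene",[[280,166]],.17), at_z("top",[[272,195],[241,216],[292,225],[263,246]],.124))
E
```

```text
[[0.52264501 0.02336372 0.17      ]] [[0.52646755 0.02091479 0.17      ]] [[ 0.57706574  0.01361942  0.124     ]
 [ 0.53482665  0.0755277   0.124     ]
 [ 0.5158542  -0.02552622  0.124     ]
 [ 0.47472502  0.03210639  0.124     ]]
```

View pics/z1.png

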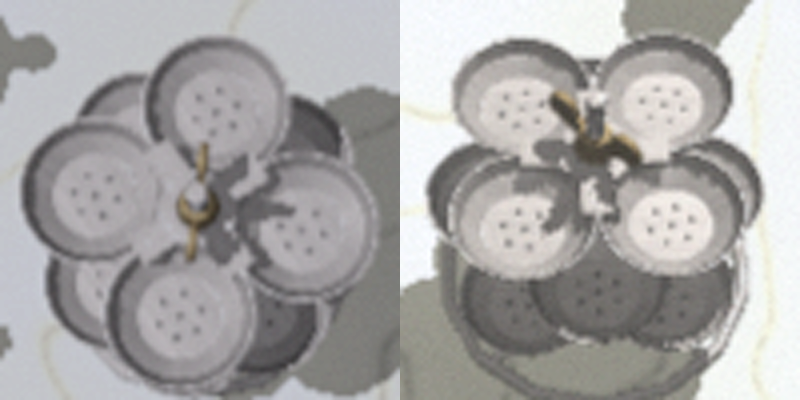

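```bash
python3 - <<'E'
from h import *
f=lambda x,o:o+(np.array(x)+.5)/4-.5
T=lambda x,y:[217+(x+.5)/4-.5,168+(y+.5)/4-.5]
S=lambda x,y:[233+(x-400+.5)/4-.5,140+(y+.5)/4-.5]
print("rod",at_z("top",[T(195,188)],.17),at_z("scene",[S(595,92)],.17))
wt=at_z("top",[T(204,147),T(192,258)],.145);ws=at_z("scene",[S(555,98),S(634,155)],.145)
for w in(wt,ws): d=w[0]-w[1];print(w,w.mean(0),np.hypot(*d[:2]),np.degrees(np.arctan2(d[1],d[0])))
# cups rims, top view circle centres at z~.124
c=at_z("top",[T(217,106),T(91,190),T(310,225),T(182,318)],.124); m=c.mean(0);print(c,m,np.degrees(np.arctan2(*(c-m)[:,1::-1].T[[0,1]])))
c=at_z("scene",[S(524,96),S(662,93),S(682,220),S(524,222)],.124); m=c.mean(0);print(c,m,np.degrees(np.arctan2(c[:,1]-m[1],c[:,0]-m[0])))
E
```

```text
rod [[0.52909603 0.02637562 0.17      ]] [[0.5243462  0.02922408 0.17      ]]
[[0.55372057 0.02229464 0.145     ]
 [0.49932964 0.02840149 0.145     ]] [0.5265251  0.02534807 0.145     ] 0.054732685268306665 -6.406167977702941
[[0.4994892  0.03039681 0.145     ]
 [0.55178021 0.02246049 0.145     ]] [0.52563471 0.02642865 0.145     ] 0.052889843720216434 171.36995755114023
[[ 0.57888254  0.01586328  0.124     ]
 [ 0.5366185   0.0787615   0.124     ]
 [ 0.51807134 -0.02978165  0.124     ]
 [ 0.47253215  0.03383078  0.124     ]] [0.52652613 0.02466848 0.124     ] [ -9.54655695  79.43158904 -98.82616389 170.36915217]
[[ 0.47652287  0.03518894  0.124     ]
 [ 0.53622528  0.07568925  0.124     ]
 [ 0.58564086  0.01440547  0.124     ]
 [ 0.51965067 -0.02930151  0.124     ]] [0.52950992 0.02399554 0.124     ] [ 168.07175748   82.59834663   -9.69546645 -100.48048534]
```

Emit:
{"method": "carry_out", "body": {"moves": [{"linear":[0,0,0]},{"linear":[0,0,0]},{"linear":[0,0,0]},{"linear":[0,0,0]}], "gripper": 1, "force": 20}}

```text
validation failed for argument at $.mo...
```

Emit:
{"method": "carry_out", "body": {"moves": [{"linear":[0,0,0],"twist":0},{"linear":[0,0,0],"twist":0},{"linear":[0,0,0],"twist":0},{"linear":[0,0,0],"twist":0}], "gripper": 1, "force": 20}}

```text
t: 0.7
tool_pos: [0.1704, 0.5492, 0.2393]
orientation: [180.0, 0.0, 162.8]
wrist_force: [0.4, -0.5, -0.0]
grip_width: 0.144
gripper_force: 0.0
```

The rod axis is at about (0.526, 0.026) and the wings are at a yaw of about -7.5°. The cups point at about -10° mod 90. I'll go above the stand with the tool squared up at yaw 90, so tool x = +Y and tool y = +X.

Emit:
{"method": "carry_out", "body": {"moves": [{"linear":[0,0,-0.01],"twist":10.4},{"linear":[0,0,-0.01],"twist":10.4},{"linear":[0,0,-0.01],"twist":10.4},{"linear":[0,0,-0.01],"twist":10.4},{"linear":[0,0,-0.01],"twist":10.4},{"linear":[0,0,-0.01],"twist":10.4},{"linear":[0,0,-0.01],"twist":10.4},{"linear":[-0.038,0.0274,0],"twist":0},{"linear":[-0.038,0.0274,0],"twist":0},{"linear":[-0.038,0.0274,0],"twist":0},{"linear":[-0.038,0.0274,0],"twist":0},{"linear":[-0.038,0.0274,0],"twist":0},{"linear":[-0.038,0.0274,0],"twist":0},{"linear":[-0.038,0.0274,0],"twist":0},{"linear":[-0.038,0.0274,0],"twist":0},{"linear":[-0.038,0.0274,0],"twist":0},{"linear":[-0.038,0.0274,0],"twist":0},{"linear":[-0.038,0.0274,0],"twist":0},{"linear":[-0.038,0.0274,0],"twist":0},{"linear":[-0.038,0.0274,0],"twist":0}], "gripper": 1}}

```text
t: 3.2
tool_pos: [0.527, 0.0536, 0.3095]
orientation: [180.0, -0.0, 90.0]
wrist_force: [0.2, 1.3, 0.3]
grip_width: 0.001
gripper_force: 0.0
```

Emit:
{"method": "carry_out", "body": {"moves": [{"linear":[0,0,0],"twist":0},{"linear":[0,0,0],"twist":0}]}}

```text
t: 3.45
tool_pos: [0.5259, 0.0553, 0.3091]
orientation: [-180.0, -0.0, 89.9]
wrist_force: [-0.6, 0.8, 0.4]
grip_width: 0.0
gripper_force: 0.0
```

Emit:
{"method": "carry_out", "body": {"moves": [{"linear":[0,0,0.025],"twist":0},{"linear":[0,0,0.025],"twist":0},{"linear":[0,0,0.025],"twist":0},{"linear":[0,0,0.025],"twist":0},{"linear":[0,0,0.018],"twist":0},{"linear":[0,0,0.01],"twist":0},{"linear":[0,0,0],"twist":0},{"linear":[0,0,0],"twist":0}]}}

```text
t: 4.45
tool_pos: [0.5269, 0.055, 0.1822]
orientation: [179.9, 0.0, 90.0]
wrist_force: [0.1, 0.3, -0.0]
grip_width: -0.004
gripper_force: 0.0
```

```bash
python3 - <<'E'
from h import *
a=crop("top",217,168,100,100,4,""); b=crop("scene",233,120,100,100,4,"")
cv2.imwrite("pics/z2.png",cv2.convertScaleAbs(np.hstack([a,b]),alpha=1.5))
o=bot.observe();print(o["tool_pos"],o["wrist_force"])
p=o["tool_pos"]-[0,0,.008]
g=[p+[sx*.0145,sy*.011,0] for sx in(-1,1) for sy in(-1,1)]
print((proj("scene",g)-[233,120]+.5)*4+[400,0])
E
```

```text
[0.52689267 0.05488723 0.18224193] [-0.18181312  1.29362279 -0.27299985]
[[591.15619418 136.64048206]
 [614.89923852 106.93548633]
 [640.83873654 162.17845186]
 [664.28482768 131.94357807]]
```

View pics/z2.png

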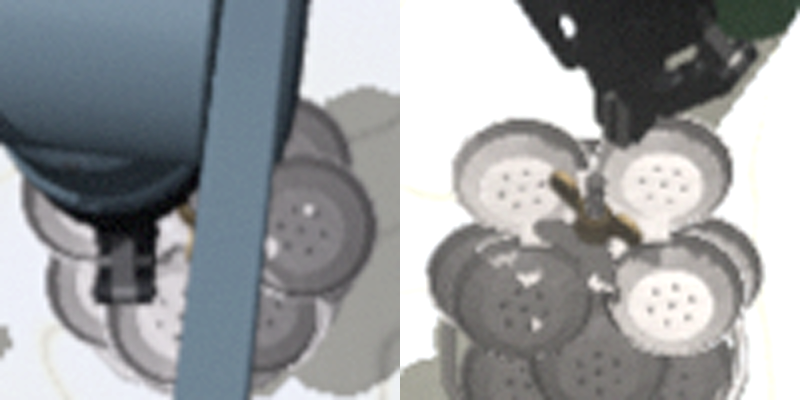

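The right half of z2 shows the closed tip at about (617,118), clear of the wings. It is narrower along X than I assumed. I'll orbit at R = 25 mm and descend between the wings.

Emit:
{"method": "carry_out", "body": {"moves": [{"linear":[-0.0043,0,0.01],"twist":0},{"linear":[0,0,0.01],"twist":0},{"linear":[0,0,0.0095],"twist":0},{"linear":[0,0,0],"twist":0},{"linear":[0,0,0],"twist":0}]}}

```text
t: 5.18
tool_pos: [0.5263, 0.0507, 0.1518]
orientation: [-180.0, -0.0, 90.0]
wrist_force: [-0.1, 0.4, -0.4]
grip_width: -0.005
gripper_force: 0.0
```

```bash
python3 - <<'E'
import numpy as np
a=np.radians(90-9*np.arange(21)); p=np.round(25*np.c_[np.sin(a),np.cos(a)],1)
print((np.diff(p,axis=0)/1000).round(4).tolist())
E
```

```text
[[-0.0003, 0.0039], [-0.0009, 0.0038], [-0.0015, 0.0036], [-0.0021, 0.0034], [-0.0025, 0.003], [-0.003, 0.0025], [-0.0034, 0.0021], [-0.0036, 0.0015], [-0.0038, 0.0009], [-0.0039, 0.0003], [-0.0039, -0.0003], [-0.0038, -0.0009], [-0.0036, -0.0015], [-0.0034, -0.0021], [-0.003, -0.0025], [-0.0025, -0.003], [-0.0021, -0.0034], [-0.0015, -0.0036], [-0.0009, -0.0038], [-0.0003, -0.0039]]
```

First half turn: φ goes from 90 to -90.

Emit:
{"method": "carry_out", "body": {"moves": [{"linear":[-0.0003,0.0039,0],"twist":0},{"linear":[-0.0009,0.0038,0],"twist":0},{"linear":[-0.0015,0.0036,0],"twist":0},{"linear":[-0.0021,0.0034,0],"twist":0},{"linear":[-0.0025,0.003,0],"twist":0},{"linear":[-0.003,0.0025,0],"twist":0},{"linear":[-0.0034,0.0021,0],"twist":0},{"linear":[-0.0036,0.0015,0],"twist":0},{"linear":[-0.0038,0.0009,0],"twist":0},{"linear":[-0.0039,0.0003,0],"twist":0},{"linear":[-0.0039,-0.0003,0],"twist":0},{"linear":[-0.0038,-0.0009,0],"twist":0},{"linear":[-0.0036,-0.0015,0],"twist":0},{"linear":[-0.0034,-0.0021,0],"twist":0},{"linear":[-0.003,-0.0025,0],"twist":0},{"linear":[-0.0025,-0.003,0],"twist":0},{"linear":[-0.0021,-0.0034,0],"twist":0},{"linear":[-0.0015,-0.0036,0],"twist":0},{"linear":[-0.0009,-0.0038,0],"twist":0},{"linear":[-0.0003,-0.0039,0],"twist":0}]}}

```text
t: 7.68
tool_pos: [0.5259, 0.0006, 0.1518]
orientation: [-180.0, 0.0, 90.0]
wrist_force: [0.9, -0.8, -0.4]
grip_width: 0.001
gripper_force: 0.1
```

```bash
python3 - <<'E'
from h import *
a=crop("top",217,168,100,100,4,""); b=crop("scene",233,120,100,100,4,"")
cv2.imwrite("pics/z3.png",cv2.convertScaleAbs(np.hstack([a,b]),alpha=1.5))
o=bot.observe();print(o["tool_pos"],o["wrist_force"])
E
```

```text
[0.52574167 0.00074387 0.15172519] [0.5868266  0.16907775 0.54033113]
```

View pics/z3.png

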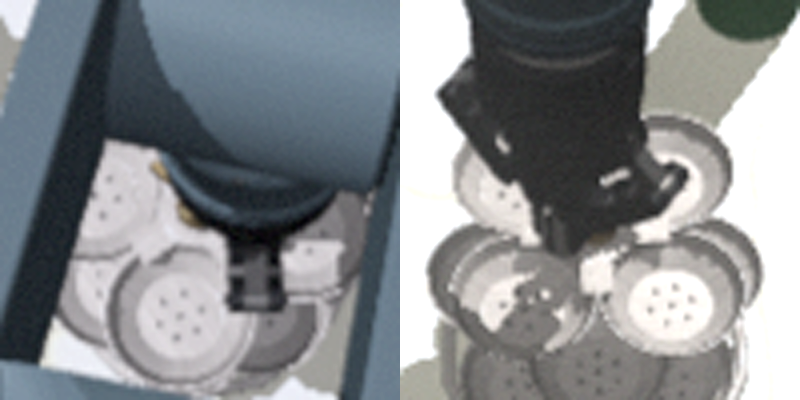

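In z3 the far wing's tip shows at (160,172), so the nut has turned about 120° and the stand hasn't moved. I'll do another half turn, which stays under the 400° minimum.

Emit:
{"method": "carry_out", "body": {"moves": [{"linear":[0.0003,-0.0039,0],"twist":0},{"linear":[0.0009,-0.0038,0],"twist":0},{"linear":[0.0015,-0.0036,0],"twist":0},{"linear":[0.0021,-0.0034,0],"twist":0},{"linear":[0.0025,-0.003,0],"twist":0},{"linear":[0.003,-0.0025,0],"twist":0},{"linear":[0.0034,-0.0021,0],"twist":0},{"linear":[0.0036,-0.0015,0],"twist":0},{"linear":[0.0038,-0.0009,0],"twist":0},{"linear":[0.0039,-0.0003,0],"twist":0},{"linear":[0.0039,0.0003,0],"twist":0},{"linear":[0.0038,0.0009,0],"twist":0},{"linear":[0.0036,0.0015,0],"twist":0},{"linear":[0.0034,0.0021,0],"twist":0},{"linear":[0.003,0.0025,0],"twist":0},{"linear":[0.0025,0.003,0],"twist":0},{"linear":[0.0021,0.0034,0],"twist":0},{"linear":[0.0015,0.0036,0],"twist":0},{"linear":[0.0009,0.0038,0],"twist":0},{"linear":[0.0003,0.0039,0],"twist":0}]}}

```text
t: 10.28
tool_pos: [0.5265, 0.0508, 0.1518]
orientation: [-180.0, -0.0, 90.0]
wrist_force: [-0.4, -0.4, -0.5]
grip_width: -0.001
gripper_force: 0.2
```

```bash
python3 - <<'E'
from h import *
a=crop("top",217,168,100,100,4,""); b=crop("scene",233,120,100,100,4,"")
cv2.imwrite("pics/z4.png",cv2.convertScaleAbs(np.hstack([a,b]),alpha=1.5))
o=bot.observe();print(o["tool_pos"],o["wrist_force"])
E
```

```text
[0.52670926 0.0506581  0.15181879] [-0.36115262  0.1140979  -0.15285482]
```

View pics/z4.png

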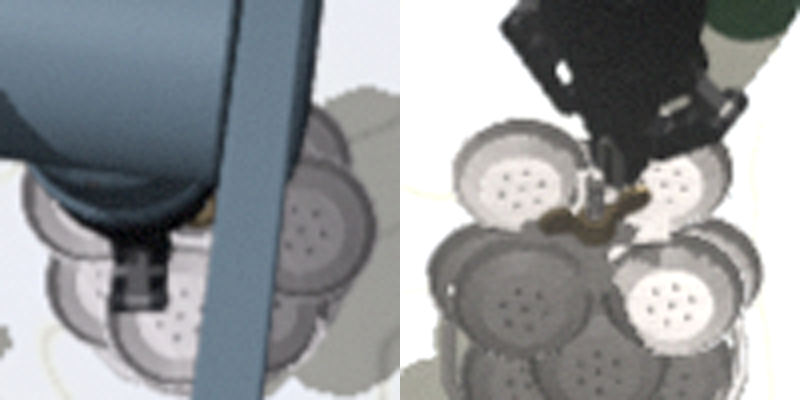

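```bash
python3 - <<'E'
from h import *
S=lambda x,y:[233+(x-400+.5)/4-.5,120+(y+.5)/4-.5]
w=at_z("scene",[S(543,222),S(648,198)],.143); d=w[1]-w[0]
print(w,np.hypot(*d[:2]),np.degrees(np.arctan2(d[1],d[0])))
# table of 3 deg steps from 90
for R in (25,):
  a=np.radians(90-6*np.arange(31)); p=np.round(R*np.c_[np.sin(a),np.cos(a)],1)
  print((np.diff(p,axis=0)/1000).round(4).tolist())
E
```

```text
[[0.5084774  0.00566039 0.143     ]
 [0.54510537 0.04655701 0.143     ]] 0.05490120445084393 48.15162378854895
[[-0.0001, 0.0026], [-0.0004, 0.0026], [-0.0007, 0.0025], [-0.001, 0.0025], [-0.0011, 0.0023], [-0.0015, 0.0022], [-0.0016, 0.002], [-0.0019, 0.0019], [-0.002, 0.0016], [-0.0022, 0.0015], [-0.0023, 0.0011], [-0.0025, 0.001], [-0.0025, 0.0007], [-0.0026, 0.0004], [-0.0026, 0.0001], [-0.0026, -0.0001], [-0.0026, -0.0004], [-0.0025, -0.0007], [-0.0025, -0.001], [-0.0023, -0.0011], [-0.0022, -0.0015], [-0.002, -0.0016], [-0.0019, -0.0019], [-0.0016, -0.002], [-0.0015, -0.0022], [-0.0011, -0.0023], [-0.001, -0.0025], [-0.0007, -0.0025], [-0.0004, -0.0026], [-0.0001, -0.0026]]
```

The pushed wing is at +48°, so the nut has turned about 304°. I'll turn 90° more to about 393°, then probe. From the clover geometry the stop could be at about 407, 452, 497, 542 or 587°.

Emit:
{"method": "carry_out", "body": {"moves": [{"linear":[-0.0001,0.0026,0],"twist":0},{"linear":[-0.0004,0.0026,0],"twist":0},{"linear":[-0.0007,0.0025,0],"twist":0},{"linear":[-0.001,0.0025,0],"twist":0},{"linear":[-0.0011,0.0023,0],"twist":0},{"linear":[-0.0015,0.0022,0],"twist":0},{"linear":[-0.0016,0.002,0],"twist":0},{"linear":[-0.0019,0.0019,0],"twist":0},{"linear":[-0.002,0.0016,0],"twist":0},{"linear":[-0.0022,0.0015,0],"twist":0},{"linear":[-0.0023,0.0011,0],"twist":0},{"linear":[-0.0025,0.001,0],"twist":0},{"linear":[-0.0025,0.0007,0],"twist":0},{"linear":[-0.0026,0.0004,0],"twist":0},{"linear":[-0.0026,0.0001,0],"twist":0},{"linear":[0,0,0],"twist":0},{"linear":[0,0,0],"twist":0}]}}

```text
t: 12.5
tool_pos: [0.5512, 0.0256, 0.1518]
orientation: [180.0, 0.0, 90.0]
wrist_force: [-0.1, -0.8, -0.5]
grip_width: -0.004
gripper_force: 0.0
```

Emit:
{"method": "carry_out", "body": {"moves": [{"linear":[-0.0013,0,0],"twist":0},{"linear":[0,0,0],"twist":0}]}}

```text
t: 12.75
tool_pos: [0.5512, 0.0243, 0.1518]
orientation: [180.0, 0.0, 90.0]
wrist_force: [0.7, 0.0, -0.3]
grip_width: -0.002
gripper_force: 0.1
```

Emit:
{"method": "carry_out", "body": {"moves": [{"linear":[-0.0013,-0.0001,0],"twist":0},{"linear":[0,0,0],"twist":0}]}}

```text
t: 13.0
tool_pos: [0.5512, 0.023, 0.1518]
orientation: [180.0, 0.0, 90.0]
wrist_force: [0.4, 0.3, -0.8]
grip_width: 0.001
gripper_force: 0.1
```

Emit:
{"method": "carry_out", "body": {"moves": [{"linear":[-0.0013,-0.0002,0],"twist":0},{"linear":[0,0,0],"twist":0}]}}

```text
t: 13.25
tool_pos: [0.5509, 0.0217, 0.1518]
orientation: [-180.0, 0.0, 90.0]
wrist_force: [-0.3, 0.2, -0.2]
grip_width: 0.002
gripper_force: 0.1
```

Emit:
{"method": "carry_out", "body": {"moves": [{"linear":[-0.0013,-0.0003,0],"twist":0},{"linear":[0,0,0],"twist":0}]}}

```text
t: 13.5
tool_pos: [0.5506, 0.0204, 0.1518]
orientation: [-180.0, -0.0, 90.0]
wrist_force: [0.4, 0.5, 0.0]
grip_width: 0.003
gripper_force: 0.2
```

Emit:
{"method": "carry_out", "body": {"moves": [{"linear":[-0.0013,-0.0003,0],"twist":0},{"linear":[0,0,0],"twist":0}]}}

```text
t: 13.75
tool_pos: [0.5503, 0.0191, 0.1518]
orientation: [-180.0, -0.0, 90.0]
wrist_force: [-1.6, 0.7, 0.6]
grip_width: -0.0
gripper_force: 0.4
```

```bash
cat > f.py <<'E'
from h import *
F=[];
for i in range(6):
    im=viewer.snapshot("scene"); o=bot.observe(); F.append(o["wrist_force"])
F=np.array(F);print(F.mean(0).round(2),F.std(0).round(2),o["tool_pos"].round(4),round(o["t"],2))
E
python3 f.py
```

```text
[-0.43  0.85  0.77] [0.45 0.3  0.4 ] [0.5503 0.0192 0.1518] 14.05
```

Emit:
{"method": "carry_out", "body": {"moves": [{"linear":[-0.0013,-0.0004,0],"twist":0},{"linear":[0,0,0],"twist":0}]}}

```text
t: 14.3
tool_pos: [0.5499, 0.0179, 0.1518]
orientation: [-180.0, -0.0, 90.0]
wrist_force: [-0.4, 1.2, 1.0]
grip_width: 0.002
gripper_force: 0.7
```

```bash
python3 f.py
```

```text
[-0.99  1.01  1.41] [0.47 0.62 0.38] [0.5499 0.0179 0.1518] 14.6
```

Forces are creeping up (about 1.7 N), so I'll look before pushing on.

```bash
python3 - <<'E'
from h import *
a=crop("top",217,168,100,100,4,""); b=crop("scene",233,120,100,100,4,"")
cv2.imwrite("pics/z5.png",cv2.convertScaleAbs(np.hstack([a,b]),alpha=1.5))
E
```

```text
(no output)
```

View pics/z5.png

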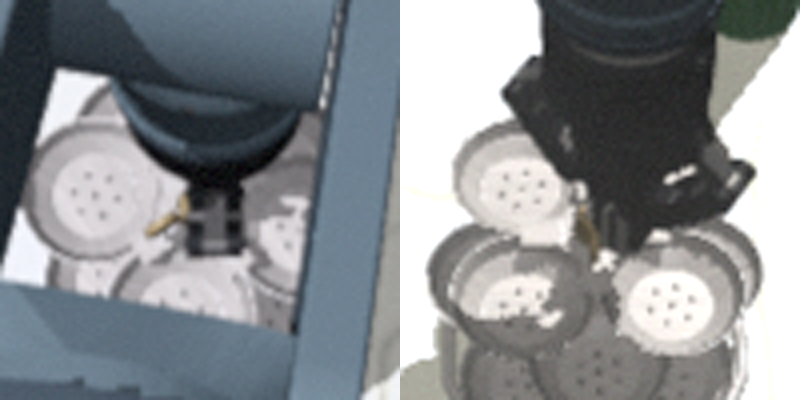

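```bash
python3 - <<'E'
from h import *
A=cv2.imread("pics/z4.png",0);B=cv2.imread("pics/z5.png",0);Z=cv2.imread("pics/z1.png",0);Z3=cv2.imread("pics/z3.png",0)
def m(P,x,y,w,h,n,dy=0):
    t=B[y:y+h,x:x+w]; s=P[max(0,y+dy-16):y+dy+h+16,x-16:x+w+16]; r=cv2.matchTemplate(s,t,cv2.TM_CCOEFF_NORMED); _,v,_,l=cv2.minMaxLoc(r); print(n,(l[0]-16,l[1]-16),round(v,3))
for P,n,dy in((Z,"z1",20),(Z3,"z3",0),(A,"z4",0)):
    m(P,622,275,100,70,n+" scene right-near cup",dy); m(P,470,160,90,60,n+" scene left cup",dy)
for P,n in((Z,"z1"),(Z3,"z3")): m(P,60,150,70,80,n+" top left cup")
w=at_z("top",[[217+(150.5)/4-.5,168+(232.5)/4-.5]],.141)[0]; print(w,np.degrees(np.arctan2(w[1]-.0257,w[0]-.5263)), np.hypot(w[1]-.0257,w[0]-.5263))
w=at_z("top",[[217+(150.5)/4-.5,168+(232.5)/4-.5]],.150)[0]; print(w,np.degrees(np.arctan2(w[1]-.0257,w[0]-.5263)))
E
```

```text
z1 scene right-near cup (-16, 15) -0.137
z1 scene left cup (5, 16) 0.397
z3 scene right-near cup (0, 0) 0.983
z3 scene left cup (-16, 16) 0.211
z4 scene right-near cup (1, -1) 0.857
z4 scene left cup (0, -2) 0.557
z1 top left cup (0, 0) 0.99
z3 top left cup (16, 16) 0.207
[0.51274063 0.04874922 0.141     ] 120.46741050528892 0.026741784880406273
[0.51139814 0.04835816 0.15      ] 123.33218815334895
```

The stand hasn't moved and the wing is at about -58°, but the force direction is odd. I'll back off a little to read the zero offset.

Emit:
{"method": "carry_out", "body": {"moves": [{"linear":[0.004,0.001,0],"twist":0},{"linear":[0,0,0],"twist":0},{"linear":[0,0,0],"twist":0}]}}

```text
t: 15.08
tool_pos: [0.5509, 0.0219, 0.1517]
orientation: [-180.0, 0.0, 90.0]
wrist_force: [-0.4, 0.3, 0.9]
grip_width: 0.004
gripper_force: 0.0
```

```bash
python3 f.py
```

```text
[-0.    0.12  0.  ] [0.27 0.25 0.49] [0.5509 0.0218 0.1518] 15.38
```

Emit:
{"method": "carry_out", "body": {"moves": [{"linear":[-0.004,-0.001,0],"twist":0},{"linear":[0,0,0],"twist":0},{"linear":[0,0,0],"twist":0}]}}

```text
t: 15.75
tool_pos: [0.5499, 0.0178, 0.1519]
orientation: [-180.0, 0.0, 90.0]
wrist_force: [-2.0, 0.5, 1.6]
grip_width: 0.0
gripper_force: 0.6
```

```bash
python3 f.py
```

```text
[-0.65 -0.19  1.08] [0.24 0.47 0.37] [0.55   0.0179 0.1518] 16.05
```

Emit:
{"method": "carry_out", "body": {"moves": [{"linear":[-0.0012,-0.0004,0],"twist":0},{"linear":[0,0,0],"twist":0}]}}

```text
t: 16.3
tool_pos: [0.5495, 0.0168, 0.1518]
orientation: [180.0, -0.0, 90.0]
wrist_force: [-0.6, 2.5, 1.9]
grip_width: -0.001
gripper_force: 0.8
```

```bash
cat > f.py <<'E'
from h import *
F=[];
for i in range(6):
    im=viewer.snapshot("top" if i%2 else "scene"); o=bot.observe(); F.append(np.r_[o["wrist_force"],o["wrist_torque"]*10,o["gripper_force"]])
    if i>3: cv2.imwrite("/tmp/%s_%.2f.png"%("top" if i%2 else "scene",o["t"]),cv2.cvtColor(im,cv2.COLOR_RGB2BGR))
F=np.array(F);print(F.mean(0).round(2),F.std(0).round(2),o["tool_pos"].round(4),round(o["t"],2))
E
python3 f.py
```

```text
[-0.88  1.65  1.49  2.49  1.6  -0.01  0.86] [0.6  0.53 0.54 0.37 0.17 0.29 0.01] [0.5495 0.0168 0.1518] 16.6
```

```bash
ls /tmp/*_16*.png; python3 - <<'E'
import cv2,numpy as np,glob
t=cv2.imread(glob.glob("/tmp/top_16*")[0])[196:246,240:290]; s=cv2.imread(glob.glob("/tmp/scene_16*")[0])[145:195,258:308]
cv2.imwrite("pics/z6.png",cv2.convertScaleAbs(cv2.resize(np.hstack([t,s]),None,fx=8,fy=8,interpolation=cv2.INTER_CUBIC),alpha=2,beta=20))
E
```

```text
/tmp/scene_16.55.png
/tmp/top_16.60.png
```

View pics/z6.png

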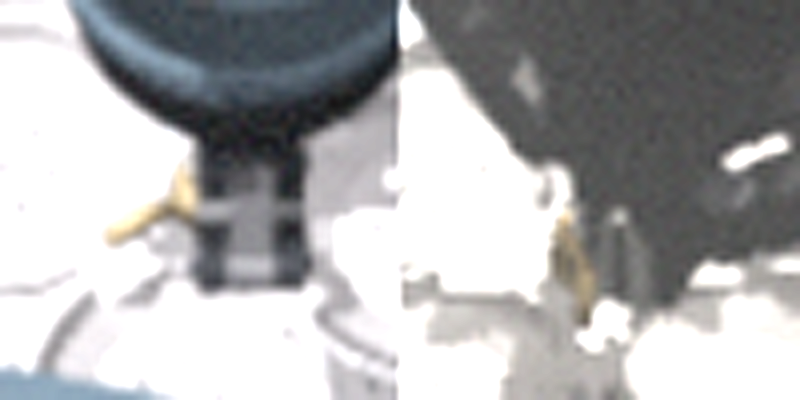

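```bash
python3 - <<'E'
from h import *
import glob
z=cv2.resize(cv2.imread("pics/z5.png")[:,:400],(100,100),interpolation=cv2.INTER_AREA).astype(float)/1.5
n=cv2.imread(glob.glob("/tmp/top_16*")[0])[168:268,217:317].astype(float)
for im in(z,n):
    w=im[...,2]-im[...,0]; w[w<18]=0; w[:,:35]=0;w[:,47:]=0;w[:40]=0;w[62:]=0
    ys,xs=np.nonzero(w);ww=w[ys,xs]; c=np.array([np.average(xs,weights=ww),np.average(ys,weights=ww)])
    C=np.cov(np.c_[xs,ys].T,aweights=ww); e=np.linalg.eigh(C)[1][:,1]
    P=at_z("top",[c+[217,168]-4*e,c+[217,168]+4*e],.143); d=P[1]-P[0]
    print(len(xs),c,xs.min(),np.degrees(np.arctan2(d[1],d[0]))%180)
    print(w[50:62,36:48].astype(int) )
E
```

```text
29 [41.72269625 54.07849829] 37 128.25440673103336
[[ 0  0  0  0  0  0  0  0  0 31 27  0]
 [ 0  0  0  0  0  0  0  0  0 31 30  0]
 [ 0  0  0  0  0  0  0  0  0 26 28  0]
 [ 0  0  0  0  0  0  0  0  0 25 21  0]
 [ 0  0  0  0 18 27 29 21  0 20  0  0]
 [ 0  0  0 23 32 33 25  0  0  0  0  0]
 [ 0 18 31 34 32 23  0  0  0  0  0  0]
 [ 0 30 34 29  0  0  0  0  0  0  0  0]
 [ 0 24 21  0  0  0  0  0  0  0  0  0]
 [ 0  0  0  0  0  0  0  0  0  0  0  0]
 [ 0  0  0  0  0  0  0  0  0  0  0  0]
 [ 0  0  0  0  0  0  0  0  0  0  0  0]]
31 [41.92192882 53.69919633] 36 121.23315526856372
[[ 0  0  0  0  0  0  0  0  0 33 28  0]
 [ 0  0  0  0  0  0  0  0  0 34 34  0]
 [ 0  0  0  0  0  0  0  0 22 34 35  0]
 [ 0  0  0  0  0 18 19  0 25 29 32  0]
 [ 0  0  0 21 31 31 28 20  0 22 24  0]
 [ 0  0 26 35 32 30  0  0  0  0  0  0]
 [ 0 32 35 33 24  0  0  0  0  0  0  0]
 [23 32 25  0  0  0  0  0  0  0  0  0]
 [ 0  0  0  0  0  0  0  0  0  0  0  0]
 [ 0  0  0  0  0  0  0  0  0  0  0  0]
 [ 0  0  0  0  0  0  0  0  0  0  0  0]
 [ 0  0  0  0  0  0  0  0  0  0  0  0]]
```

```bash
python3 - <<'E'
from h import *
import glob
L=lambda f,a,b:cv2.resize(cv2.imread(f,0)[:,a:b],(100,100),interpolation=cv2.INTER_AREA).astype(np.float32)
n=np.clip(cv2.imread(glob.glob("/tmp/top_16*")[0],0)[168:268,217:317].astype(np.float32)*1.5,0,255)
s=np.clip(cv2.imread(glob.glob("/tmp/scene_16*")[0],0)[120:220,233:333].astype(np.float32)*1.5,0,255)
h=lambda a,b:np.round(cv2.phaseCorrelate(a,b,cv2.createHanningWindow(a.shape[::-1],cv2.CV_32F)),2) if 0 else (np.round(cv2.phaseCorrelate(np.ascontiguousarray(a),np.ascontiguousarray(b))[0],2))
r=np.s_[34:66,10:36]
print("top", [h(L(f"pics/{k}.png",0,400)[r],n[r]) for k in("z1","z5")])
r=np.s_[62:90,56:82]
print("scene",[h(L(f"pics/{k}.png",400,800)[r],s[r]) for k in("z3","z4","z5")])
r=np.s_[32:60,16:38]
print("scene L",[h(L(f"pics/{k}.png",400,800)[r],s[r]) for k in("z4","z5")])
E
```

```text
top [array([ 0.4 , -0.16]), array([ 0.79, -0.12])]
scene [array([0.37, 0.  ]), array([0.07, 0.06]), array([ 0.47, -0.07])]
scene L [array([-1.09, -0.28]), array([-0.03,  0.07])]
```

The evidence is ambiguous, so I'll back off and lift clear to look at the nut freely.

Emit:
{"method": "carry_out", "body": {"moves": [{"linear":[0.006,0.002,0],"twist":0},{"linear":[0,0,-0.02],"twist":0},{"linear":[0,0,-0.025],"twist":0},{"linear":[0.03,-0.008,0],"twist":0},{"linear":[0.03,-0.009,0],"twist":0},{"linear":[0.037,-0.008,0],"twist":0},{"linear":[0,0,0],"twist":0},{"linear":[0,0,0],"twist":0}]}}

```text
t: 17.6
tool_pos: [0.5268, 0.1195, 0.1967]
orientation: [180.0, 0.0, 90.0]
wrist_force: [-0.0, 0.1, -0.4]
grip_width: -0.002
gripper_force: 0.0
```

```bash
python3 - <<'E'
from h import *
a=crop("top",227,178,80,80,5,""); b=crop("scene",243,130,80,80,5,"")
cv2.imwrite("pics/z7.png",cv2.convertScaleAbs(np.hstack([a,b]),alpha=1.4))
E
```

```text
(no output)
```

View pics/z7.png

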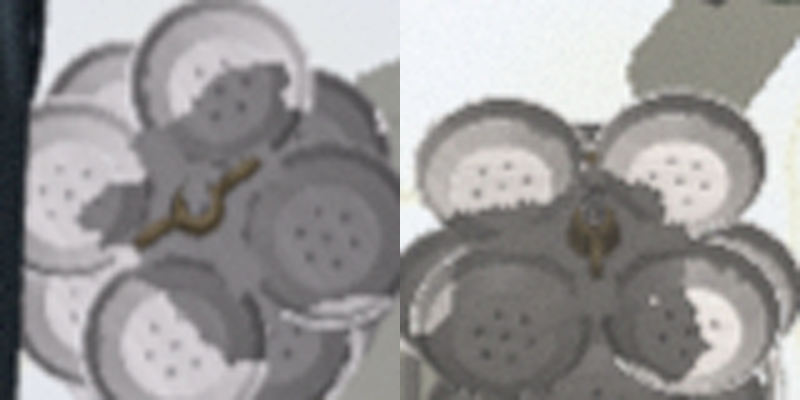

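```bash
python3 - <<'E'
from h import *
T=lambda x,y:[227+(x+.5)/5-.5,178+(y+.5)/5-.5]
for z in(.140,.143,.149):
    w=at_z("top",[T(140,242),T(257,163)],z); d=w[0]-w[1]; print(w[:,:2].mean(0),np.hypot(*d[:2]),np.degrees(np.arctan2(d[1],d[0])))
h=at_z("top",[T(221,95),T(69,193),T(324,236),T(177,340)],.116);print(h)
for i,j in((0,3),(1,2)): d=h[i]-h[j]; print(np.degrees(np.arctan2(d[1],d[0]))%90)
E
```

```text
[0.52754615 0.02500672] 0.05513561951026563 123.95981574225046
[0.52704398 0.02496509] 0.05492994783624346 123.95981574225056
[0.52603965 0.02488185] 0.05451860448819893 123.95981574225048
[[ 0.57556195  0.01607386  0.116     ]
 [ 0.53581397  0.07732876  0.116     ]
 [ 0.51746856 -0.02471522  0.116     ]
 [ 0.47633599  0.03426148  0.116     ]]
79.61326615071224
79.80826675901925
```

The top view of z7 shows wing tips at (140,242) and (257,163), so the wings are at 124°. The cup axes are at 79.7°, so the wings lie on the 45° diagonal, which fits the hard stop at about 407° (7.1 rad). To confirm, I'll press gently on the opposite wing and see if it resists.

Emit:
{"method": "carry_out", "body": {"moves": [{"linear":[-0.036,-0.007,0],"twist":0},{"linear":[-0.036,-0.007,0],"twist":0},{"linear":[-0.036,-0.0069,0],"twist":0},{"linear":[0,0,0],"twist":0},{"linear":[0,0,0.02],"twist":0},{"linear":[0,0,0.02],"twist":0},{"linear":[0,0,0.0065],"twist":0},{"linear":[0.005,-0.002,0],"twist":0},{"linear":[0.005,-0.0013,0],"twist":0},{"linear":[0.0049,-0.001,0],"twist":0},{"linear":[0,0,0],"twist":0},{"linear":[0,0,0],"twist":0},{"linear":[0,0,0],"twist":0}]}}

```text
t: 19.32
tool_pos: [0.5014, 0.0265, 0.1504]
orientation: [180.0, 0.0, 90.0]
wrist_force: [-0.5, -0.5, -0.1]
grip_width: -0.001
gripper_force: 0.0
```

```bash
python3 f.py
```

```text
[ 0.    0.13  0.09  0.06 -0.2   0.05  0.  ] [0.39 0.33 0.31 0.3  0.27 0.28 0.  ] [0.5013 0.0265 0.1503] 19.62
```

Emit:
{"method": "carry_out", "body": {"moves": [{"linear":[0.0013,0.0001,0],"twist":0},{"linear":[0.0013,0.0001,0],"twist":0},{"linear":[0,0,0],"twist":0}]}}

```text
t: 20.0
tool_pos: [0.5015, 0.0293, 0.1503]
orientation: [180.0, 0.0, 90.0]
wrist_force: [0.5, 0.3, 0.3]
grip_width: 0.003
gripper_force: 0.0
```

```bash
python3 f.py
```

```text
[ 0.05  0.35 -0.1   0.1   0.11 -0.09  0.  ] [0.33 0.36 0.31 0.37 0.17 0.23 0.  ] [0.5015 0.0292 0.1503] 20.3
```

Emit:
{"method": "carry_out", "body": {"moves": [{"linear":[0.0013,0.0002,0],"twist":0},{"linear":[0,0,0],"twist":0}]}}

```text
t: 20.55
tool_pos: [0.5017, 0.0306, 0.1503]
orientation: [180.0, -0.0, 90.0]
wrist_force: [-0.2, 0.1, -0.2]
grip_width: 0.0
gripper_force: 0.0
```

```bash
python3 f.py
```

```text
[-0.19  0.12 -0.11 -0.1  -0.17  0.01  0.  ] [0.57 0.6  0.51 0.28 0.17 0.18 0.  ] [0.5017 0.0305 0.1503] 20.85
```

Emit:
{"method": "carry_out", "body": {"moves": [{"linear":[0.0013,0.0003,0],"twist":0},{"linear":[0,0,0],"twist":0}]}}

```text
t: 21.1
tool_pos: [0.5021, 0.0319, 0.1503]
orientation: [180.0, -0.0, 90.0]
wrist_force: [-0.5, 0.7, 0.1]
grip_width: 0.001
gripper_force: 0.0
```

Emit:
{"method": "carry_out", "body": {"moves": [{"linear":[0.0012,0.0004,0],"twist":0},{"linear":[0,0,0],"twist":0}]}}

```text
t: 21.35
tool_pos: [0.5025, 0.0331, 0.1503]
orientation: [180.0, -0.0, 90.0]
wrist_force: [-0.2, 0.3, 0.5]
grip_width: 0.002
gripper_force: 0.0
```

```bash
python3 f.py
```

```text
[ 0.3  -0.13  0.2   0.2   0.13 -0.03  0.  ] [0.23 0.25 0.26 0.22 0.18 0.15 0.  ] [0.5024 0.033  0.1503] 21.65
```

Emit:
{"method": "carry_out", "body": {"moves": [{"linear":[0.0012,0.0005,0],"twist":0},{"linear":[0,0,0],"twist":0}]}}

```text
t: 21.9
tool_pos: [0.503, 0.0342, 0.1503]
orientation: [180.0, 0.0, 90.0]
wrist_force: [-0.6, -0.3, 0.5]
grip_width: 0.001
gripper_force: 0.1
```

Emit:
{"method": "carry_out", "body": {"moves": [{"linear":[0.0012,0.0005,0],"twist":0},{"linear":[0,0,0],"twist":0}]}}

```text
t: 22.15
tool_pos: [0.5035, 0.0355, 0.1503]
orientation: [-180.0, -0.0, 90.0]
wrist_force: [-0.1, -0.3, 0.6]
grip_width: -0.001
gripper_force: 0.1
```

```bash
python3 f.py
```

```text
[-0.26 -0.05 -0.04 -0.21  0.07  0.02  0.08] [0.31 0.47 0.47 0.28 0.22 0.27 0.01] [0.5035 0.0354 0.1503] 22.45
```

Emit:
{"method": "carry_out", "body": {"moves": [{"linear":[0.0011,0.0006,0],"twist":0},{"linear":[0,0,0],"twist":0}]}}

```text
t: 22.7
tool_pos: [0.5041, 0.0366, 0.1503]
orientation: [180.0, -0.0, 90.0]
wrist_force: [-0.5, -0.1, 0.5]
grip_width: 0.003
gripper_force: 0.1
```

```bash
python3 f.py
```

```text
[-0.05 -0.18  0.51 -0.29  0.1  -0.24  0.08] [0.26 0.47 0.45 0.29 0.26 0.27 0.01] [0.504  0.0365 0.1503] 23.0
```

Emit:
{"method": "carry_out", "body": {"moves": [{"linear":[0.0011,0.0006,0],"twist":0},{"linear":[0,0,0],"twist":0}]}}

```text
t: 23.25
tool_pos: [0.5047, 0.0377, 0.1503]
orientation: [-180.0, -0.0, 90.0]
wrist_force: [-0.8, -0.2, 0.3]
grip_width: -0.002
gripper_force: 0.1
```

```bash
python3 f.py; python3 - <<'E'
from h import *
import glob
# visible brass in latest top picture
f=sorted(glob.glob("/tmp/top_2*"))
for g in (f[0],f[-1]):
    im=cv2.imread(g).astype(float)[205:230,250:285]; w=im[...,2]-im[...,0]; ys,xs=np.nonzero(w>16); print(g,len(xs),[(x+250,y+205) for x,y in zip(xs,ys)])
E
```

```text
[-0.31 -0.22 -0.45 -0.35  0.29  0.08  0.08] [0.41 0.34 0.37 0.33 0.3  0.24 0.01] [0.5046 0.0376 0.1503] 23.55
/tmp/top_20.30.png 0 []
/tmp/top_23.55.png 0 []
```

There's only free-turning drag (0.08), so the nut still turns and was not at the stop. I'll carry on in small steps, using the clean gripper_force signal.

Emit:
{"method": "carry_out", "body": {"moves": [{"linear":[0.0023,0.0012,0],"twist":0},{"linear":[0.0021,0.0016,0],"twist":0},{"linear":[0.0019,0.0019,0],"twist":0},{"linear":[0,0,0],"twist":0},{"linear":[0,0,0],"twist":0}]}}

```text
t: 24.18
tool_pos: [0.5094, 0.044, 0.1503]
orientation: [180.0, -0.0, 90.0]
wrist_force: [0.3, -0.2, 0.2]
grip_width: 0.002
gripper_force: 0.0
```

```bash
python3 f.py; python3 - <<'E'
from h import *
import glob
g=sorted(glob.glob("/tmp/scene_2*"))[-1]
im=cv2.imread(g)
z=cv2.imread(sorted(glob.glob("/tmp/top_2*"))[-1])
cv2.imwrite("pics/z8.png",cv2.convertScaleAbs(cv2.resize(np.hstack([z[188:248,237:297],im[145:205,253:313]]),None,fx=6,fy=6,interpolation=cv2.INTER_CUBIC),alpha=2))
E
```

```text
[ 0.07  0.04 -0.42  0.06 -0.1   0.08  0.  ] [0.62 0.13 0.28 0.21 0.32 0.18 0.  ] [0.5093 0.0439 0.1503] 24.48
```

View pics/z8.png

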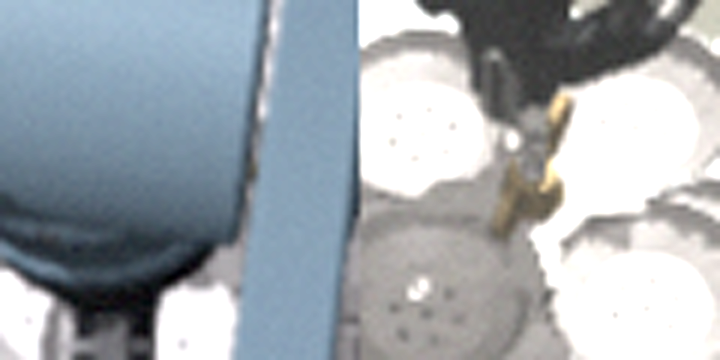

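The scene side shows the wing tips at (565,100) and (500,232), so the nut did turn, with the finger behind it. I've used all ten pictures, so from here I'll measure the wing angle by code.

```bash
cat > w.py <<'E'
from h import *
from scipy.ndimage import label
def brass(show=False):
    im=cv2.cvtColor(viewer.snapshot("scene"),cv2.COLOR_RGB2BGR).astype(float)
    w=(im[...,2]-im[...,0]); s=w/np.maximum(im.max(2),20)
    m=np.zeros(w.shape,bool); m[155:195,260:305]=(s>.3)[155:195,260:305]
    ys,xs=np.nonzero(m); P=at_z("scene",np.c_[xs,ys],.1425)[:,:2]-[.5263,.0255]
    r=np.hypot(*P.T); k=(r>14)&(r<33)
    a=np.degrees(np.arctan2(P[k,1],P[k,0])); print("t",bot.observe()["t"].round(2) if 0 else "", "n",k.sum(),"axis mod180 %.1f"%(np.degrees(np.angle(np.exp(2j*np.radians(a)).mean()))/2), "R %.2f"%abs(np.exp(2j*np.radians(a)).mean()))
if __name__=="__main__": brass()
E
python3 w.py; python3 - <<'E'
from h import *
S=lambda x,y:[253+(x-360+.5)/6-.5,145+(y+.5)/6-.5]
w=at_z("scene",[S(567,100),S(502,230)],.142); d=w[0]-w[1]; print(w,np.hypot(*d[:2]),np.degrees(np.arctan2(d[1],d[0])))
E
```

```text
t  n 0 axis mod180 nan R nan
[[ 0.52138802  0.05556461  0.142     ]
 [ 0.53161595 -0.0009744   0.142     ]] 0.05745667683397979 100.25394086723854w.py:9: RuntimeWarning: Mean of empty slice.
  a=np.degrees(np.arctan2(P[k,1],P[k,0])); print("t",bot.observe()["t"].round(2) if 0 else "", "n",k.sum(),"axis mod180 %.1f"%(np.degrees(np.angle(np.exp(2j*np.radians(a)).mean()))/2), "R %.2f"%abs(np.exp(2j*np.radians(a)).mean()))
  ret = ret.dtype.type(ret / rcount)
```

```bash
sed -i 's/(s>.3)\[/((s>.2)\&(w>12))[/' w.py; python3 w.py; python3 - <<'E'
from h import *
im=cv2.cvtColor(viewer.snapshot("scene"),cv2.COLOR_RGB2BGR).astype(int)
print((im[...,2]-im[...,0])[158:186:1,272:292])
E
```

```text
t  n 0 axis mod180 nan R nan
[[-1  0 -1  1  1  0  0  1  1  0  0  1 -1 -2  1  0  1  1  2  5]
 [ 0  0  3  1  0  1  1  1 -2  3  1  1  0  2  3  4  4  5  6  6]
 [ 2  2  3  0  0  1  1  0  0  1  0  0 -1  7 18 16  9  7  8  8]
 [ 4  2  2  2  0  4  1  2  1 -1  0  0  0 26 43 33 11  7  8  7]
 [ 4  2  1  2  1  2  1  1  0  1  2  2 11 39 44 26 10  7  8  7]
 [ 5  4  1  0  2  4  2  2  4  5  4  3 19 39 33 18  9  5  7  8]
 [ 8  5  4  0  1  1  2  5  3  3  4  4 22 35 23 11  7  8 10  8]
 [ 8  7  6  3  1  1  0  3  3  4  4  4 13 24 15 10  8  7  8  7]
 [ 6  6  6  6  7  5  5  3  3  4  4  2  9 13 12 10  7  8  8  9]
 [ 8  5  5  7  4  6  6  6  4  4  2  4  5  9 12  9  7  8  8 10]
 [ 6  7  7  5  5  5  8  6  3  2  1  0 10 11  9  9  6  7  8  9]
 [ 8  7  6  3  5  5  6  5  3  4  1  4 12 12  6  6  7  5  7  7]
 [ 6  6  5  3  1  4  5  4  2  4  4  4 10  8  8  6  8  9  8 10]
 [ 6  6  8  4  2  6 11  8  4  2  3  1 25 11  7  6  8  6  8  7]
 [ 6  6  5  4  3  8 18  8  1  3  3  2 38 24 11  7  7  9  9  8]
 [ 7  3  3  2  5  8 19  9  4  2  3  6 39 37 17  9  7  5  7  8]
 [ 6  3  4  3  5 10 20 16  7  3  6 13 40 40 17 10  7  3  6  6]

[... 306 characters left out ...]
3  1  3]
 [ 2  4  4 13 19 18 11  8 11 13 11 13 11  8  9  9  9  5  1  3]
 [ 4  2  4 11 18 14  8 10 10 10  8  7  9  7  9  8  8  8  5  1]
 [ 4  5  4 12 17 10 10  7  5  4  3  6  7  8  8  7  7  5  2  3]
 [ 2  4  5 11 13  9  8  6  3  4  8  7  6  6  6  6  6  3  4  4]
 [ 4  2  4  6  8  7  5  4  3  4  5  3  3  4  6  6  2  5  4  5]
 [ 5  4  5  4  6  3  2  3  2  4  4  3  3  6  5  2  5  4  7  6]]w.py:9: RuntimeWarning: Mean of empty slice.
  a=np.degrees(np.arctan2(P[k,1],P[k,0])); print("t",bot.observe()["t"].round(2) if 0 else "", "n",k.sum(),"axis mod180 %.1f"%(np.degrees(np.angle(np.exp(2j*np.radians(a)).mean()))/2), "R %.2f"%abs(np.exp(2j*np.radians(a)).mean()))
  ret = ret.dtype.type(ret / rcount)
```

```bash
sed -i 's/((s>.2)&(w>12))\[/(w>13)[/; s/(r>14)/(r>.016)/; s/(r<33)/(r<.034)/' w.py; python3 w.py
```

```text
t  n 28 axis mod180 -78.8 R 0.92
```

Emit:
{"method": "carry_out", "body": {"moves": [{"linear":[0.0017,0.002,0],"twist":0},{"linear":[0.0014,0.0021,0],"twist":0},{"linear":[0.0013,0.0023,0],"twist":0},{"linear":[0,0,0],"twist":0}]}}

```text
t: 25.18
tool_pos: [0.516, 0.0484, 0.1503]
orientation: [180.0, -0.0, 90.0]
wrist_force: [0.6, 0.8, -0.5]
grip_width: -0.0
gripper_force: 0.0
```

```bash
python3 f.py; python3 w.py
```

```text
[-0.15 -0.27  0.17  0.03  0.27 -0.17  0.  ] [0.83 0.37 0.84 0.31 0.3  0.31 0.  ] [0.5157 0.0483 0.1503] 25.48
t  n 31 axis mod180 83.4 R 0.90
```

Emit:
{"method": "carry_out", "body": {"moves": [{"linear":[0.0005,0.0012,0],"twist":0},{"linear":[0.0004,0.0013,0],"twist":0},{"linear":[0,0,0],"twist":0}]}}

```text
t: 25.9
tool_pos: [0.5183, 0.0492, 0.1503]
orientation: [-180.0, -0.0, 90.0]
wrist_force: [0.5, -0.4, 0.5]
grip_width: 0.001
gripper_force: 0.1
```

```bash
python3 f.py; python3 w.py
```

```text
[ 0.17 -0.1   0.55 -0.28  0.05 -0.04  0.06] [0.49 0.54 0.17 0.22 0.35 0.33 0.01] [0.5183 0.0492 0.1503] 26.2
t  n 30 axis mod180 77.6 R 0.92
```

Emit:
{"method": "carry_out", "body": {"moves": [{"linear":[0.0004,0.0012,0],"twist":0},{"linear":[0.0004,0.0013,0],"twist":0},{"linear":[0,0,0],"twist":0}]}}

```text
t: 26.62
tool_pos: [0.5208, 0.05, 0.1503]
orientation: [-180.0, -0.0, 90.0]
wrist_force: [0.2, 0.4, 0.4]
grip_width: -0.0
gripper_force: 0.1
```

```bash
python3 f.py; python3 w.py
```

```text
[-0.24  0.07  0.37 -0.1   0.29 -0.27  0.07] [0.24 0.38 0.29 0.35 0.35 0.2  0.01] [0.5208 0.05   0.1503] 26.93
t  n 28 axis mod180 69.8 R 0.89
```

Emit:
{"method": "carry_out", "body": {"moves": [{"linear":[0.0004,0.0026,0],"twist":0},{"linear":[0.0002,0.0026,0],"twist":0},{"linear":[-0.0001,0.0026,0],"twist":0},{"linear":[0,0,0],"twist":0},{"linear":[0,0,0],"twist":0}]}}

```text
t: 27.6
tool_pos: [0.5286, 0.0505, 0.1503]
orientation: [180.0, 0.0, 90.0]
wrist_force: [0.4, 0.6, 0.2]
grip_width: 0.001
gripper_force: 0.0
```

```bash
python3 f.py; python3 w.py
```

```text
[ 0.18  0.03  0.37 -0.1   0.22 -0.05  0.  ] [0.32 0.19 0.51 0.27 0.29 0.32 0.  ] [0.5285 0.0504 0.1503] 27.9
t  n 28 axis mod180 48.7 R 0.92
```

Emit:
{"method": "carry_out", "body": {"moves": [{"linear":[-0.0001,0.0013,0],"twist":0},{"linear":[0,0,0],"twist":0},{"linear":[0,0,0],"twist":0}]}}

```text
t: 28.32
tool_pos: [0.5298, 0.0504, 0.1503]
orientation: [-180.0, -0.0, 90.0]
wrist_force: [-0.8, 0.3, -1.1]
grip_width: 0.002
gripper_force: 0.1
```

Emit:
{"method": "carry_out", "body": {"moves": [{"linear":[-0.0003,0.0013,0],"twist":0},{"linear":[0,0,0],"twist":0},{"linear":[0,0,0],"twist":0}]}}

```text
t: 28.7
tool_pos: [0.5312, 0.0501, 0.1503]
orientation: [180.0, 0.0, 90.0]
wrist_force: [-0.8, 0.7, 0.0]
grip_width: 0.001
gripper_force: 0.1
```

```bash
python3 f.py; python3 w.py
```

```text
[-0.19  0.29  0.12  0.1   0.17  0.1   0.05] [0.25 0.53 0.37 0.18 0.23 0.21 0.  ] [0.5312 0.0501 0.1503] 29.0
t  n 27 axis mod180 43.4 R 0.84
```

Emit:
{"method": "carry_out", "body": {"moves": [{"linear":[-0.0002,0.0012,0],"twist":0},{"linear":[0,0,0],"twist":0}]}}

```text
t: 29.3
tool_pos: [0.5324, 0.0498, 0.1503]
orientation: [180.0, 0.0, 90.0]
wrist_force: [-0.4, 0.0, -0.9]
grip_width: 0.002
gripper_force: 0.1
```

Emit:
{"method": "carry_out", "body": {"moves": [{"linear":[-0.0004,0.0013,0],"twist":0},{"linear":[0,0,0],"twist":0}]}}

```text
t: 29.55
tool_pos: [0.5337, 0.0494, 0.1503]
orientation: [-180.0, -0.0, 90.0]
wrist_force: [0.4, 0.1, -0.5]
grip_width: -0.002
gripper_force: 0.1
```

Emit:
{"method": "carry_out", "body": {"moves": [{"linear":[-0.0004,0.0013,0],"twist":0},{"linear":[0,0,0],"twist":0}]}}

```text
t: 29.8
tool_pos: [0.535, 0.0491, 0.1503]
orientation: [180.0, -0.0, 90.0]
wrist_force: [-0.6, 0.5, 0.7]
grip_width: -0.002
gripper_force: 0.1
```

```bash
python3 f.py; python3 w.py
```

```text
[-0.16 -0.23  0.19  0.19  0.05 -0.01  0.03] [0.25 0.51 0.33 0.32 0.17 0.1  0.01] [0.535  0.0491 0.1504] 30.1
t  n 28 axis mod180 34.4 R 0.91
```

Emit:
{"method": "carry_out", "body": {"moves": [{"linear":[-0.0005,0.0012,0],"twist":0},{"linear":[0,0,0],"twist":0}]}}

```text
t: 30.4
tool_pos: [0.5362, 0.0485, 0.1503]
orientation: [-180.0, 0.0, 90.0]
wrist_force: [-0.3, 0.3, -0.1]
grip_width: 0.004
gripper_force: 0.1
```

```bash
python3 f.py; python3 w.py
```

```text
[-0.06 -0.15  0.08 -0.01  0.13  0.11  0.04] [0.32 0.37 0.44 0.33 0.4  0.27 0.01] [0.5362 0.0486 0.1503] 30.7
t  n 25 axis mod180 29.9 R 0.81
```

Emit:
{"method": "carry_out", "body": {"moves": [{"linear":[-0.0005,0.0012,0],"twist":0},{"linear":[0,0,0],"twist":0}]}}

```text
t: 31.0
tool_pos: [0.5374, 0.048, 0.1503]
orientation: [-180.0, -0.0, 90.0]
wrist_force: [-0.1, -0.8, 0.1]
grip_width: 0.002
gripper_force: 0.1
```

```bash
python3 f.py; python3 w.py
```

```text
[-0.25 -0.29 -0.18 -0.09  0.08 -0.15  0.04] [0.56 0.44 0.21 0.27 0.39 0.14 0.01] [0.5374 0.0481 0.1503] 31.3
t  n 25 axis mod180 27.5 R 0.91
```

Emit:
{"method": "carry_out", "body": {"moves": [{"linear":[-0.0006,0.0011,0],"twist":0},{"linear":[0,0,0],"twist":0}]}}

```text
t: 31.6
tool_pos: [0.5385, 0.0474, 0.1503]
orientation: [-180.0, 0.0, 90.0]
wrist_force: [-0.1, 0.1, -0.2]
grip_width: -0.0
gripper_force: 0.1
```

```bash
python3 f.py; python3 w.py
```

```text
[ 0.06  0.05  0.    0.08  0.05 -0.01  0.04] [0.32 0.44 0.26 0.33 0.19 0.2  0.01] [0.5385 0.0475 0.1503] 31.9
t  n 26 axis mod180 25.2 R 0.74
```

Emit:
{"method": "carry_out", "body": {"moves": [{"linear":[-0.0014,0.0022,0],"twist":0},{"linear":[0,0,0],"twist":0}]}}

```text
t: 32.2
tool_pos: [0.5408, 0.046, 0.1503]
orientation: [180.0, 0.0, 90.0]
wrist_force: [-0.5, -0.7, -0.8]
grip_width: -0.001
gripper_force: 0.0
```

```bash
python3 f.py; python3 w.py
```

```text
[ 0.21 -0.36  0.04  0.04  0.02 -0.1   0.  ] [0.39 0.44 0.22 0.26 0.38 0.16 0.  ] [0.5407 0.0461 0.1503] 32.5
t  n 23 axis mod180 15.7 R 0.82
```

Emit:
{"method": "carry_out", "body": {"moves": [{"linear":[-0.0016,0.0021,0],"twist":0},{"linear":[-0.0019,0.0019,0],"twist":0},{"linear":[-0.0009,0.0009,0],"twist":0},{"linear":[0,0,0],"twist":0}]}}

```text
t: 33.05
tool_pos: [0.5457, 0.0415, 0.1503]
orientation: [180.0, 0.0, 90.0]
wrist_force: [0.3, -0.1, -0.6]
grip_width: 0.001
gripper_force: 0.0
```

```bash
python3 f.py; python3 w.py
```

```text
[ 0.18  0.16 -0.31 -0.09  0.04  0.14  0.  ] [0.49 0.23 0.25 0.21 0.24 0.28 0.  ] [0.5455 0.0417 0.1503] 33.35
t  n 30 axis mod180 -0.9 R 0.85
```

Emit:
{"method": "carry_out", "body": {"moves": [{"linear":[-0.0011,0.0008,0],"twist":0},{"linear":[0,0,0],"twist":0}]}}

```text
t: 33.65
tool_pos: [0.5464, 0.0405, 0.1503]
orientation: [-180.0, 0.0, 90.0]
wrist_force: [0.6, 0.1, 0.5]
grip_width: -0.001
gripper_force: 0.0
```

Emit:
{"method": "carry_out", "body": {"moves": [{"linear":[-0.001,0.0007,0],"twist":0},{"linear":[0,0,0],"twist":0}]}}

```text
t: 33.9
tool_pos: [0.5471, 0.0395, 0.1503]
orientation: [-180.0, -0.0, 90.0]
wrist_force: [-0.2, 0.0, -0.1]
grip_width: -0.001
gripper_force: 0.1
```

```bash
python3 f.py; python3 w.py
```

```text
[-0.04  0.3  -0.08  0.11  0.06 -0.01  0.01] [0.31 0.46 0.51 0.5  0.18 0.18 0.01] [0.5471 0.0395 0.1503] 34.2
t  n 31 axis mod180 -6.4 R 0.86
```

Emit:
{"method": "carry_out", "body": {"moves": [{"linear":[-0.0011,0.0007,0],"twist":0},{"linear":[0,0,0],"twist":0},{"linear":[0,0,0],"twist":0}]}}

```text
t: 34.62
tool_pos: [0.5478, 0.0385, 0.1503]
orientation: [180.0, 0.0, 90.0]
wrist_force: [-0.3, 0.5, 0.1]
grip_width: -0.004
gripper_force: 0.1
```

```bash
python3 f.py; python3 w.py
```

```text
[ 0.06  0.16  0.05  0.33  0.45 -0.04  0.07] [0.66 0.49 0.55 0.29 0.14 0.25 0.01] [0.5477 0.0385 0.1503] 34.92
t  n 30 axis mod180 -8.8 R 0.88
```

Emit:
{"method": "carry_out", "body": {"moves": [{"linear":[-0.0012,0.0007,0],"twist":0},{"linear":[0,0,0],"twist":0},{"linear":[0,0,0],"twist":0}]}}

```text
t: 35.35
tool_pos: [0.5485, 0.0372, 0.1503]
orientation: [180.0, 0.0, 90.0]
wrist_force: [-0.1, -1.1, -0.3]
grip_width: 0.001
gripper_force: 0.1
```

```bash
python3 f.py; python3 w.py
```

```text
[-0.26 -0.08 -0.09  0.31  0.15 -0.07  0.06] [0.46 0.52 0.33 0.35 0.29 0.2  0.01] [0.5485 0.0373 0.1503] 35.65
t  n 29 axis mod180 -14.4 R 0.91
```

Emit:
{"method": "carry_out", "body": {"moves": [{"linear":[-0.0011,0.0006,0],"twist":0},{"linear":[0,0,0],"twist":0}]}}

```text
t: 35.95
tool_pos: [0.5491, 0.0361, 0.1503]
orientation: [180.0, 0.0, 90.0]
wrist_force: [-0.4, -0.1, 0.2]
grip_width: -0.004
gripper_force: 0.1
```

Emit:
{"method": "carry_out", "body": {"moves": [{"linear":[-0.0012,0.0005,0],"twist":0},{"linear":[0,0,0],"twist":0}]}}

```text
t: 36.2
tool_pos: [0.5496, 0.0349, 0.1503]
orientation: [180.0, 0.0, 90.0]
wrist_force: [-0.9, 0.5, 0.9]
grip_width: 0.004
gripper_force: 0.1
```

```bash
python3 f.py; python3 w.py
```

```text
[ 0.26  0.14 -0.3   0.22  0.    0.2   0.05] [0.56 0.23 0.53 0.22 0.25 0.36 0.02] [0.5496 0.0349 0.1503] 36.5Traceback (most recent call last):
  File "w.py", line 10, in <module>
    if __name__=="__main__": brass()
                             ~~~~~^^
  File "w.py", line 4, in brass
    im=cv2.cvtColor(viewer.snapshot("scene"),cv2.COLOR_RGB2BGR).astype(float)
                    ~~~~~~~~~~~~~~~^^^^^^^^^
ValueError: 200 camera calls are used up
```

Emit:
{"method": "carry_out", "body": {"moves": [{"linear":[-0.0013,0.0004,0],"twist":0},{"linear":[-0.0012,0.0004,0],"twist":0},{"linear":[0,0,0],"twist":0}]}}

```text
t: 36.88
tool_pos: [0.5504, 0.0323, 0.1503]
orientation: [180.0, 0.0, 90.0]
wrist_force: [-0.2, 0.4, -0.9]
grip_width: 0.001
gripper_force: 0.1
```

```bash
python3 f.py; python3 w.py
```

```text
Traceback (most recent call last):
  File "f.py", line 4, in <module>
    im=viewer.snapshot("top" if i%2 else "scene"); o=bot.observe(); F.append(np.r_[o["wrist_force"],o["wrist_torque"]*10,o["gripper_force"]])
ValueError: 200 camera calls are used up
Traceback (most recent call last):
  File "w.py", line 10, in <module>
    if __name__=="__main__": brass()
                             ~~~~~^^
  File "w.py", line 4, in brass
    im=cv2.cvtColor(viewer.snapshot("scene"),cv2.COLOR_RGB2BGR).astype(float)
                    ~~~~~~~~~~~~~~~^^^^^^^^^
ValueError: 200 camera calls are used up
```

The camera calls are used up, but the geometry is clear. Stops at 407, 452, 497 and 542° are ruled out, which leaves about 587° (wings at 124.7°). Earlier pushing on the +x side gave a confusing reading, so I'll push the other wing from the -x side, where the signal was clean. The stop is expected near φ = 159°.

Emit:
{"method": "carry_out", "body": {"moves": [{"linear":[0.005,0,0],"twist":0},{"linear":[0,0,-0.02],"twist":0},{"linear":[0,0,-0.02],"twist":0},{"linear":[-0.0117,-0.0114,0],"twist":0},{"linear":[-0.0115,-0.0114,0],"twist":0},{"linear":[-0.0115,-0.0114,0],"twist":0},{"linear":[0,0,0],"twist":0},{"linear":[0,0,0.02],"twist":0},{"linear":[0,0,0.02],"twist":0},{"linear":[0.0018,-0.0034,0],"twist":0},{"linear":[0.0024,-0.0031,0],"twist":0},{"linear":[0.0029,-0.0027,0],"twist":0},{"linear":[0.0032,-0.0023,0],"twist":0},{"linear":[0.0035,-0.0016,0],"twist":0},{"linear":[0.0038,-0.0012,0],"twist":0},{"linear":[0.0039,-0.0005,0],"twist":0},{"linear":[0.0026,0,0],"twist":0},{"linear":[0,0,0],"twist":0},{"linear":[0,0,0],"twist":0}]}}

```text
t: 39.25
tool_pos: [0.5013, 0.0269, 0.1502]
orientation: [-180.0, -0.0, 90.0]
wrist_force: [1.0, -0.7, 0.5]
grip_width: -0.004
gripper_force: 0.0
```

Emit:
{"method": "carry_out", "body": {"moves": [{"linear":[0.0013,0.0001,0],"twist":0},{"linear":[0,0,0],"twist":0}]}}

```text
t: 39.5
tool_pos: [0.5015, 0.0282, 0.1503]
orientation: [180.0, 0.0, 90.0]
wrist_force: [0.2, -0.7, 0.6]
grip_width: -0.004
gripper_force: 0.1
```

Emit:
{"method": "carry_out", "body": {"moves": [{"linear":[0.0013,0.0002,0],"twist":0},{"linear":[0,0,0],"twist":0}]}}

```text
t: 39.75
tool_pos: [0.5017, 0.0295, 0.1503]
orientation: [180.0, 0.0, 90.0]
wrist_force: [-0.5, 0.3, -0.3]
grip_width: -0.001
gripper_force: 0.1
```

Emit:
{"method": "carry_out", "body": {"moves": [{"linear":[0.0013,0.0002,0],"twist":0},{"linear":[0,0,0],"twist":0}]}}

```text
t: 40.0
tool_pos: [0.5019, 0.0309, 0.1503]
orientation: [180.0, -0.0, 90.0]
wrist_force: [-0.3, -0.6, 0.6]
grip_width: -0.003
gripper_force: 0.1
```

Emit:
{"method": "carry_out", "body": {"moves": [{"linear":[0.0013,0.0004,0],"twist":0},{"linear":[0,0,0],"twist":0}]}}

```text
t: 40.25
tool_pos: [0.5023, 0.0322, 0.1503]
orientation: [180.0, 0.0, 90.0]
wrist_force: [-0.2, -0.7, 0.5]
grip_width: -0.003
gripper_force: 0.1
```

Emit:
{"method": "carry_out", "body": {"moves": [{"linear":[0.0012,0.0003,0],"twist":0},{"linear":[0,0,0],"twist":0}]}}

```text
t: 40.5
tool_pos: [0.5025, 0.0334, 0.1503]
orientation: [-180.0, -0.0, 90.0]
wrist_force: [0.2, 0.2, 0.0]
grip_width: 0.001
gripper_force: 0.1
```

Emit:
{"method": "carry_out", "body": {"moves": [{"linear":[0.0006,0.0002,0],"twist":0},{"linear":[0,0,0],"twist":0}]}}

```text
t: 40.75
tool_pos: [0.5027, 0.0339, 0.1503]
orientation: [-180.0, -0.0, 90.0]
wrist_force: [-0.5, -0.2, 0.5]
grip_width: -0.005
gripper_force: 0.1
```

Emit:
{"method": "carry_out", "body": {"moves": [{"linear":[0.0007,0.0003,0],"twist":0},{"linear":[0,0,0],"twist":0}]}}

```text
t: 41.0
tool_pos: [0.5031, 0.0347, 0.1503]
orientation: [180.0, -0.0, 90.0]
wrist_force: [0.0, -0.3, -0.4]
grip_width: 0.001
gripper_force: 0.1
```

Emit:
{"method": "carry_out", "body": {"moves": [{"linear":[0.0006,0.0002,0],"twist":0},{"linear":[0,0,0],"twist":0}]}}

```text
t: 41.25
tool_pos: [0.5032, 0.0351, 0.1503]
orientation: [-180.0, 0.0, 90.0]
wrist_force: [-0.3, -0.9, -1.2]
grip_width: 0.001
gripper_force: 0.5
```

Emit:
{"method": "carry_out", "body": {"moves": [{"linear":[0.0006,0.0003,0],"twist":0},{"linear":[0,0,0],"twist":0}]}}

```text
t: 41.5
tool_pos: [0.5034, 0.0356, 0.1502]
orientation: [-180.0, 0.0, 90.0]
wrist_force: [-1.3, -3.5, 0.8]
grip_width: -0.001
gripper_force: 1.1
```

Emit:
{"method": "carry_out", "body": {"moves": [{"linear":[0.0006,0.0003,0],"twist":0},{"linear":[0,0,0],"twist":0}]}}

```text
t: 41.75
tool_pos: [0.5042, 0.037, 0.1508]
orientation: [179.9, -0.1, 90.0]
wrist_force: [0.0, 2.7, 4.5]
grip_width: -0.001
gripper_force: 3.6
```

The stop was reached: the force rose sharply at φ ≈ 158°, just where predicted. I'll back off at once.

Emit:
{"method": "carry_out", "body": {"moves": [{"linear":[-0.003,-0.0012,0],"twist":0},{"linear":[-0.004,-0.001,0],"twist":0},{"linear":[0,0,0],"twist":0},{"linear":[0,0,0],"twist":0}]}}

```text
t: 42.25
tool_pos: [0.5016, 0.0291, 0.15]
orientation: [-180.0, 0.0, 89.9]
wrist_force: [-0.9, -0.7, -0.8]
grip_width: 0.003
gripper_force: 0.0
```

Emit:
{"method": "carry_out", "body": {"moves": [{"linear":[0.002,0.0005,0],"twist":0},{"linear":[0.0019,0.0004,0],"twist":0},{"linear":[0,0,0],"twist":0},{"linear":[0,0,0],"twist":0}]}}

```text
t: 42.75
tool_pos: [0.5026, 0.0334, 0.1503]
orientation: [180.0, 0.0, 90.0]
wrist_force: [-0.1, -0.3, -0.1]
grip_width: -0.003
gripper_force: 0.1
```

Emit:
{"method": "carry_out", "body": {"moves": [{"linear":[0.0006,0.0002,0],"twist":0},{"linear":[0,0,0],"twist":0},{"linear":[0,0,0],"twist":0}]}}

```text
t: 43.12
tool_pos: [0.5027, 0.0339, 0.1503]
orientation: [180.0, 0.0, 90.0]
wrist_force: [0.1, -0.1, 0.4]
grip_width: -0.001
gripper_force: 0.1
```

Emit:
{"method": "carry_out", "body": {"moves": [{"linear":[0.0007,0.0003,0],"twist":0},{"linear":[0,0,0],"twist":0},{"linear":[0,0,0],"twist":0}]}}

```text
t: 43.5
tool_pos: [0.5031, 0.0346, 0.1503]
orientation: [180.0, -0.0, 90.0]
wrist_force: [0.1, 0.8, -0.9]
grip_width: 0.003
gripper_force: 0.1
```

Emit:
{"method": "carry_out", "body": {"moves": [{"linear":[0.0005,0.0002,0],"twist":0},{"linear":[0,0,0],"twist":0},{"linear":[0,0,0],"twist":0}]}}

```text
t: 43.88
tool_pos: [0.5032, 0.035, 0.1503]
orientation: [-180.0, 0.0, 90.0]
wrist_force: [-0.5, -1.1, 0.7]
grip_width: 0.0
gripper_force: 0.4
```

Emit:
{"method": "carry_out", "body": {"moves": [{"linear":[0.0003,0.0001,0],"twist":0},{"linear":[0,0,0],"twist":0},{"linear":[0,0,0],"twist":0}]}}

```text
t: 44.25
tool_pos: [0.5033, 0.0353, 0.1503]
orientation: [-180.0, 0.0, 90.0]
wrist_force: [-0.7, -1.9, 0.4]
grip_width: -0.005
gripper_force: 0.7
```

The hard stop is confirmed again at the same place, with about 2 N of force. I'll retreat slowly along the wing's normal and then re-check for backlash.

Emit:
{"method": "carry_out", "body": {"moves": [{"linear":[-0.0003,-0.0004,0],"twist":0},{"linear":[-0.0003,-0.0004,0],"twist":0},{"linear":[-0.0006,-0.0008,0],"twist":0},{"linear":[-0.0006,-0.0008,0],"twist":0},{"linear":[0,0,0],"twist":0},{"linear":[0,0,0],"twist":0}]}}

```text
t: 45.0
tool_pos: [0.501, 0.0336, 0.1503]
orientation: [180.0, 0.0, 90.0]
wrist_force: [0.5, 0.1, 1.4]
grip_width: 0.001
gripper_force: 0.0
```

Emit:
{"method": "carry_out", "body": {"moves": [{"linear":[0.0006,0.0008,0],"twist":0},{"linear":[0.0004,0.0005,0],"twist":0},{"linear":[0,0,0],"twist":0},{"linear":[0,0,0],"twist":0}]}}

```text
t: 45.5
tool_pos: [0.5022, 0.0346, 0.1503]
orientation: [-180.0, -0.0, 90.0]
wrist_force: [0.1, 1.2, -0.0]
grip_width: 0.001
gripper_force: 0.0
```

Emit:
{"method": "carry_out", "body": {"moves": [{"linear":[0.0004,0.0005,0],"twist":0},{"linear":[0,0,0],"twist":0},{"linear":[0,0,0],"twist":0}]}}

```text
t: 45.88
tool_pos: [0.5027, 0.035, 0.1503]
orientation: [-180.0, 0.0, 90.0]
wrist_force: [0.1, -0.2, -0.3]
grip_width: 0.001
gripper_force: 0.1
```

Emit:
{"method": "carry_out", "body": {"moves": [{"linear":[0.0003,0.0004,0],"twist":0},{"linear":[0,0,0],"twist":0},{"linear":[0,0,0],"twist":0}]}}

```text
t: 46.25
tool_pos: [0.503, 0.0353, 0.1502]
orientation: [-180.0, 0.0, 90.0]
wrist_force: [-1.2, 0.3, -0.5]
grip_width: -0.002
gripper_force: 0.5
```

No backlash. I'll retreat along the normal, lift clear and hand in.

Emit:
{"method": "carry_out", "body": {"moves": [{"linear":[-0.0002,-0.0003,0],"twist":0},{"linear":[-0.0003,-0.0004,0],"twist":0},{"linear":[-0.0012,-0.0016,0],"twist":0},{"linear":[-0.003,-0.004,0],"twist":0},{"linear":[0,0,0],"twist":0},{"linear":[0,0,-0.02],"twist":0},{"linear":[0,0,-0.03],"twist":0},{"linear":[0,0,-0.04],"twist":0},{"linear":[0,0,-0.04],"twist":0},{"linear":[0,0,0],"twist":0},{"linear":[0,0,0],"twist":0}]}}

```text
t: 47.62
tool_pos: [0.4965, 0.0306, 0.2798]
orientation: [-180.0, -0.0, 90.0]
wrist_force: [-0.2, -0.5, -0.2]
grip_width: 0.002
gripper_force: 0.0
```

```bash
python3 -c "
from plant import bot
print(bot.observe()['tool_pos'],bot.close_job())"
```

```text
the job is handed in; nothing more can be done
[0.49650987 0.03064571 0.27976145] None
```

The wing nut has run down to its hard stop (about 587° of clockwise turning, felt twice at the same spot) and the job was handed in at 47.6 s; the first hit on the stop briefly reached about 5 N and may have nudged the stand slightly, which I could not check because the camera calls had run out.

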